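# Hold the portion slide at the clip

### The job

One of the two identical dispensers is locked inside and cannot be told from the other by looking: feel with a gentle pull which portion slide gives, and do not force the locked one. Draw the free slide out against its spring until its pointer stands over the red clip on its rail, not past the clip, and hold it there for three seconds; leave the other dispenser's slide home and the ramekins and other things where they are. The program finishes while still holding the slide at the clip: do not let go.

Things in the scene. Friction and masses are not known exactly. Their poses are not given: they have to be found in the camera images.
- dispenser_a: White dispenser with steel hopper, fixed, looks just like dispenser_b. Origin on the table under it; x to its back (yaw within 0.25 of world), z up. In its frame, mm: foot x -90..120, y +-48; head x -8..120, y +-45, z 100..140; hopper radius 43 about x 60, top z 212; two rails 8 wide at y +-30, top z 116, out to a cross bar at x -170. The slide pulls out along -x.
- post_a (a point): Grip point on the axis of the upright black pull post on dispenser_a's slide, 19 mm below its top. Post: round, 18 mm wide, z 125 to 179 mm; below it a 28 mm collar and the 28 mm wide slide bar (top z 122). At home x -90, y 0, z 160 mm in the dispenser's frame, 107 mm in front of the hopper; nothing beside it is above z 134. Axes as the dispenser.
- pointer_a (a point): Where the pointer of dispenser_a's slide (black arm 4 mm wide with a white line, sticking out to +y at the post's foot) crosses the scaled rail; in line with the post. At home x -90, y 30, z 120 mm in the dispenser's frame; same axes.
- clip_a: Red clip fixed on the scaled rail (y +30) of dispenser_a: 10 mm long along the rail, with an upright tab 28 mm tall (top z 134) outside the rail. Origin: its middle, on the rail's axis (z 112); axes as the dispenser. It sits 20 to 46 mm out from the pointer's home.
- slide_a_part (a joint): Travel of dispenser_a's slide on its inner carriage (m): 0 home, grows toward the dispenser's -x. A spring pulls it home. If free: 4 N at home, 1.2 N more per 10 mm, stop at 55 mm. If locked: it moves at most 1 mm. Which of the two is locked cannot be seen.
- seat_a (a joint): How far the hidden carriage that bears dispenser_a's slide is dragged out of its stiff spring seat (m): 0 at rest, under 2 mm in normal use. Pulling a locked slide drags it: about 4 N to start, then 5 N more per mm, so a firm 15 N pull gives 2 to 3 mm; over 8 mm (more than 40 N) is damage. Springs back when let go.
- ramekin_a: White ramekin, 90 mm wide, 30 mm high, loose on the foot plate of dispenser_a under its outlet; origin at the centre of its underside. Stays there.
- dispenser_b: White dispenser with steel hopper, fixed, looks just like dispenser_a. Origin on the table under it; x to its back (yaw within 0.25 of world), z up. In its frame, mm: foot x -90..120, y +-48; head x -8..120, y +-45, z 100..140; hopper radius 43 about x 60, top z 212; two rails 8 wide at y +-30, top z 116, out to a cross bar at x -170. The slide pulls out along -x.
- post_b (a point): Grip point on the axis of the upright black pull post on dispenser_b's slide, 19 mm below its top. Post: round, 18 mm wide, z 125 to 179 mm; below it a 28 mm collar and the 28 mm wide slide bar (top z 122). At home x -90, y 0, z 160 mm in the dispenser's frame, 107 mm in front of the hopper; nothing beside it is above z 134. Axes as the dispenser.
- pointer_b (a point): Where the pointer of dispenser_b's slide (black arm 4 mm wide with a white line, sticking out to +y at the post's foot) crosses the scaled rail; in line with the post. At home x -90, y 30, z 120 mm in the dispenser's frame; same axes.
- clip_b: Red clip fixed on the scaled rail (y +30) of dispenser_b: 10 mm long along the rail, with an upright tab 28 mm tall (top z 134) outside the rail. Origin: its middle, on the rail's axis (z 112); axes as the dispenser. It sits 20 to 46 mm out from the pointer's home.
- slide_b_part (a joint): Travel of dispenser_b's slide on its inner carriage (m): 0 home, grows toward the dispenser's -x. A spring pulls it home. If free: 4 N at home, 1.2 N more per 10 mm, stop at 55 mm. If locked: it moves at most 1 mm. Which of the two is locked cannot be seen.
- seat_b (a joint): How far the hidden carriage that bears dispenser_b's slide is dragged out of its stiff spring seat (m): 0 at rest, under 2 mm in normal use. Pulling a locked slide drags it: about 4 N to start, then 5 N more per mm, so a firm 15 N pull gives 2 to 3 mm; over 8 mm (more than 40 N) is damage. Springs back when let go.
- ramekin_b: White ramekin, 90 mm wide, 30 mm high, loose on the foot plate of dispenser_b under its outlet; origin at the centre of its underside. Stays there.
- green_mug: Green and white mug, 101 mm high, loose, front right of the table; origin at the centre of its underside. Bystander.
- striped_mug: White mug with yellow stripes, 101 mm high, loose, at the right; origin at the centre of its underside. Bystander.
- orange: Orange, 77 mm, loose, at the front middle; origin at its underside. Bystander.
- jar: Small jar with white lid and red label, 87 mm high, loose, at the back middle; origin at the centre of its underside. Bystander.

How it is judged:
On the way:
1. the free slide is held with its pointer over its red clip for three seconds (((x of pointer_a in the frame of clip_a between -0.0055 and 0.0055 m and contact force between the fingers and slide_a_part above 2 N) or (x of pointer_b in the frame of clip_b between -0.0055 and 0.0055 m and contact force between the fingers and slide_b_part above 2 N))), for 2.5 s.
At the end, for the whole second after the job is handed in: The free slide's pointer is within 5.5 mm of its clip's middle along the rail, at rest, fingers pressing that slide with over 2 N; the other slide is home (under 2 mm out); ramekins, mugs, orange and jar are within 15 mm of where they stood (((x of pointer_a in the frame of clip_a between -0.0055 and 0.0055 m and contact force between the fingers and slide_a_part above 2 N and velocity of joint slide_a_part between -0.005 and 0.005 m/s and x of pointer_b in the frame of dispenser_b above -0.092 m) or (x of pointer_b in the frame of clip_b between -0.0055 and 0.0055 m and contact force between the fingers and slide_b_part above 2 N and velocity of joint slide_b_part between -0.005 and 0.005 m/s and x of pointer_a in the frame of dispenser_a above -0.092 m)) and distance of each of ramekin_a, ramekin_b, green_mug, striped_mug, orange, jar from where it was at the start of the episode below 0.015 m); the arm keeps its last pose, push and grip.
It fails at once if a locked slide is forced: its carriage is dragged more than 8 mm out of its seat (value of joint any of seat_a, seat_b above 0.008 m).
It fails at once if a slide is pulled more than 12 mm past the middle of its clip (x of pointer_a in the frame of clip_a below -0.012 m or x of pointer_b in the frame of clip_b below -0.012 m).
It fails at once if a ramekin, mug, jar or the orange is pushed away (distance of any of ramekin_a, ramekin_b, green_mug, striped_mug, orange, jar from where it was at the start of the episode above 0.03 m).
It also fails if it takes over 51 s, if anything falls off the work surface, if the arm or the gripper's body presses on something with over 40 N, if the wrist force passes 120 N, or if a joint passes its speed limit or range.

### The arm

A 6-joint arm with a two-finger parallel gripper is mounted at the origin on a cart in front of the work surface, level with it; the furniture and walls round the work are solid. World frame = base frame: x ahead of the robot, y to its left, z up, the work surface at z = 0. Lengths are in m, angles in rad, forces in N, time in s.
With the tool pointing down it reaches from about 0.25 to 0.725 m from the base axis. Payload 4 kg.
Tool frame: the origin (TCP) lies at the very end of the fingers, on their centre line; the grasp point (between the pads) lies env.grasp_offset behind it (env.grasp_offset is the distance from the TCP to the grasp point, in m); z points along the fingers, y is the line along which they close (so a half turn about z gives the same grasp; the last joint's range is limited). The gripper opens to 85 mm and grips with 20 to 120 N. Pads are 22 mm wide; open, the fingers measure 114 mm over their backs; the gripper's body (76 mm by 85 mm) begins 54 mm behind the grasp point. The pads swing forward as they close: fully open they stand 13 mm farther back than shut.
Start: joints at [1.193, 0.241, 0.005, 1.335, 0, 1.571], TCP at [0.184, 0.465, 0.231] pointing down, gripper open.
Joint ranges: [-2.72, 2.72], [-1.05, 1.87], [-1.09, 1.28], [-1.99, 2.15], [-1.42, 1.44], [-3.14, 3.14]. Speed limits (rad/s): [2.79, 2.79, 3.14, 3.14, 3.14, 3.14].

### API

Orientations are given as a unit quaternion [x, y, z, w].
In Python, from bench import env gives the robot as it stands.
- The arm moves only by the shell command python3 -m pendant 'ROWS'. ROWS is JSON, a list of rows, each an object of numbers: "grip": the opening, from 0 (shut) to 1 (fully open); "tx", "ty", "tz": the shift along the tool's x, y, z scaled (see below); "wx", "wy", "wz": the turn, a rotation vector about the tool's x, y, z scaled (see below). In form: [{"grip": .., "tx": .., "ty": .., "tz": .., "wx": .., "wy": .., "wz": ..}, ...]. A call has 1 to 10 rows; each row is the pose to reach, as a shift and turn from the pose commanded when the call began, along the tool's axes at that moment, turning the shorter way round; what a row does not reach only later rows make up. The controller multiplies each number of a shift by 1 m and each number of a turn by pi rad. A row lasts 1/8 s, in which the tool goes at most 62.5 mm and 10.7 degrees, less where a joint would pass 70% of its speed; a pose out of reach is approached as far as the arm can. A call with a number of a shift or a turn outside -1 to 1 is refused whole. A call with a gripper value outside its range is refused whole. The fingers move at their own pace and stop on an object; the grip force is fixed at half the most. Time passes only in rows, so rows that repeat a pose let the fingers close. It gives the time, the measured TCP pose, the force, the opening and the grip force at its end, in the units of the state.
- env.get_state(): the state, without advancing time (a new reading comes with each control period).
- env.snapshot(name): name is "scene" or "side" or "wrist"; returns a dict with "frame" (420x560x3 uint8, red, green, blue), "z_map" (420x560 float32, m along the optical axis (not along the pixel's ray), 0 where there is no reading), "fx", "fy", "cx", "cy" (pixels), "R" (3x3) and "t" (3): a world point X has camera coordinates R X + t. Camera axes: x right, y down, z forward; pixel columns grow to the right and rows downward; lengths in m; the calibration is good to about 2 mm. The wrist camera is an equidistant fisheye: a pixel r from the principal point sees the ray r / f radians off the axis. A picture is of the moment at which its call begins.
- env.hand_in(): hands the job in; it is judged then, once.
The state is a dict: "clock": time; "joint_pos": joint angles; "dq": joint speeds; "joint_torque": joint torques, N m; "position": TCP position; "tool_rot": TCP orientation; "force": force on the tool from outside, world axes, zero at the start; "moment": the same for the moment, N m; "finger_gap": opening from 0.0 (shut) to 1.0 (fully open); "grip_force": force on a finger pad.
Only numpy, scipy, OpenCV 4.12 (cv2) and the standard library are available. Lean on these libraries where they do the work, as an engineer would, in place of code of your own. Each camera call takes 0.05 s, during which the arm holds its last target. There are 200 camera calls.

## Working session

There is one attempt and no reset: what is moved stays moved. The work goes in short steps, Python scripts to look and compute and a shell command to move; the robot and the scene stay as the last step left them, time stands still between calls to the robot, and variables do not carry over. Pictures are saved under pics/ and viewed, at most 10 in all, crops included, and the job is handed in when it is done.

```bash
mkdir -p pics; cat > h.py <<'E'
import numpy as np, cv2
from bench import env
def snap(n,save=None):
    s=env.snapshot(n)
    np.savez('last_%s.npz'%n,**s)
    if save: cv2.imwrite('pics/'+save,s['frame'][:,:,::-1])
    return s
def load(n): return dict(np.load('last_%s.npz'%n))
def px(s,u,v,z=None):
    "pixel -> world using depth (or world plane height z)"
    d=np.array([(u-s['cx'])/s['fx'],(v-s['cy'])/s['fy'],1.])
    R,t=s['R'],s['t']; c=-R.T@t; w=R.T@d
    k=s['z_map'][int(round(v)),int(round(u))] if z is None else (z-c[2])/w[2]
    return c+k*w
def cloud(s):
    v,u=np.mgrid[0:420,0:560]; z=s['z_map']
    P=np.stack([(u-s['cx'])/s['fx']*z,(v-s['cy'])/s['fy']*z,z],-1)
    return (P-s['t'])@s['R']
E
python3 - <<'E'
from h import *
a=snap('scene','scene.png'); b=snap('side','side.png')
for s in(a,b): print(s['fx'],s['fy'],s['cx'],s['cy'],-s['R'].T@s['t'],s['R'][2])
print(env.get_state(),env.grasp_offset)
E
```

```text
481.1498824403627 481.1498824403627 284.8097519345788 201.01703830234763 [-0.10299151 -0.49588669  1.06637922] [ 0.50542467  0.3342416  -0.79550516]
409.4954807073687 409.4954807073687 271.86909540514733 200.57547347020977 [ 0.09579915 -0.7970922   0.60400079] [ 0.43785822  0.74172889 -0.50805357]
{'clock': 0.1, 'joint_pos': array([1.19303001e+00, 2.41394884e-01, 3.84404896e-03, 1.33519253e+00,
       6.84618044e-06, 1.57085466e+00]), 'dq': array([-0.00163522, -0.00145756,  0.00233578, -0.00039323,  0.00051632,
        0.00025713]), 'joint_torque': array([ 5.88414568e-04, -3.73138225e+01,  2.53010273e+01,  1.08727132e-02,
        2.98363250e-05, -1.24373275e-05]), 'position': array([0.18421021, 0.46421582, 0.2304677 ]), 'tool_rot': array([ 1.87790594e-01,  9.82208606e-01, -9.55564977e-04, -1.86123817e-04]), 'force': array([-1.00669198, -0.29710487, -0.08810478]), 'moment': array([-0.01465413,  0.01979516,  0.04053129]), 'grip_force': 0.0, 'finger_gap': 0.997695584893665} 0.0187
```

View pics/scene.png

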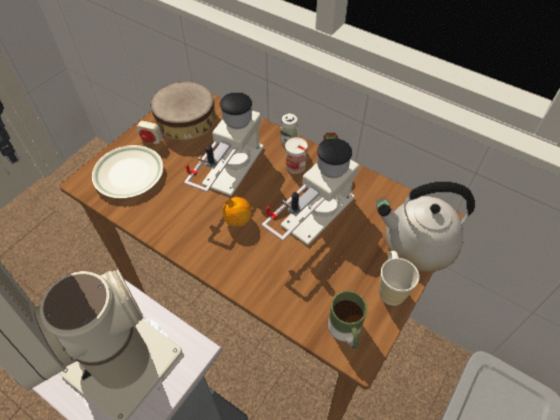

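View pics/side.png

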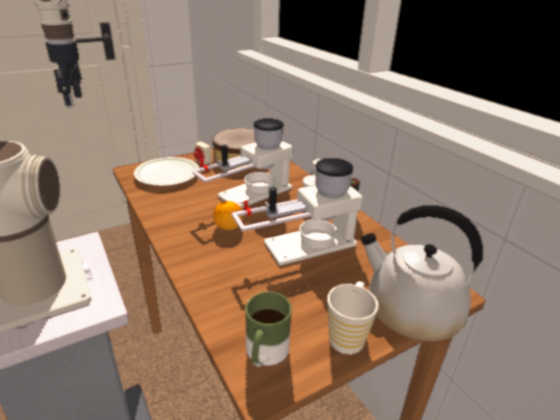

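The scene shows the left dispenser with its post near (210,155) and clip near (192,169). On the right one the post is near (295,201) and the clip near (271,212). Next I'll enlarge both.

```bash
python3 - <<'E'
from h import *
s=load('scene')
f=s['frame'][:,:,::-1]
a=cv2.resize(f[120:200,170:250],(400,400),interpolation=cv2.INTER_CUBIC)
b=cv2.resize(f[170:250,255:335],(400,400),interpolation=cv2.INTER_CUBIC)
cv2.imwrite('pics/crop1.png',np.hstack([a,b]))
# post tops: black points with z 0.15..0.19 ; hopper top z ~0.21
P=cloud(s); z=P[...,2]; br=s['frame'].max(-1)
for n,(r0,r1,c0,c1) in dict(L=(85,200,170,262),R=(130,250,255,360)).items():
    Q=P[r0:r1,c0:c1].reshape(-1,3); B=br[r0:r1,c0:c1].ravel()
    h=s['frame'][r0:r1,c0:c1].reshape(-1,3).astype(int)
    m=(Q[:,2]>.165)&(Q[:,2]<.19)&(B<70); 
    top=Q[(Q[:,2]>.2)&(Q[:,2]<.222)]
    red=Q[(h[:,0]>120)&(h[:,1]<50)&(Q[:,2]>.1)]
    print(n,'postdark',m.sum(),np.median(Q[m],0),'hop',len(top),top.mean(0),top.max(0)[2],'red',len(red),red.mean(0) if len(red) else 0)
    m2=(Q[:,2]>.134)&(Q[:,2]<.142)&(B>100)
    if m2.sum()>20:
        r=cv2.minAreaRect(Q[m2][:,:2].astype(np.float32)*1000); print('head',m2.sum(),r)
E
```

```text
L postdark 41 [0.48910048 0.1290792  0.17600413] hop 596 [0.63471663 0.15262466 0.21000747] 0.2170298489809543 red 12 [0.44273568 0.16281899 0.11841534]
head 518 ((572.197265625, 145.604736328125), (257.66497802734375, 90.62477111816406), 8.599410057067871)
R postdark 45 [ 0.48644038 -0.13453578  0.1775112 ] hop 757 [ 0.63295301 -0.1506018   0.21044759] 0.2169340801585565 red 26 [ 0.4483547  -0.09192783  0.11957623]
head 632 ((567.2677001953125, -140.41114807128906), (89.18240356445312, 258.6630554199219), 82.23703002929688)
```

View pics/crop1.png

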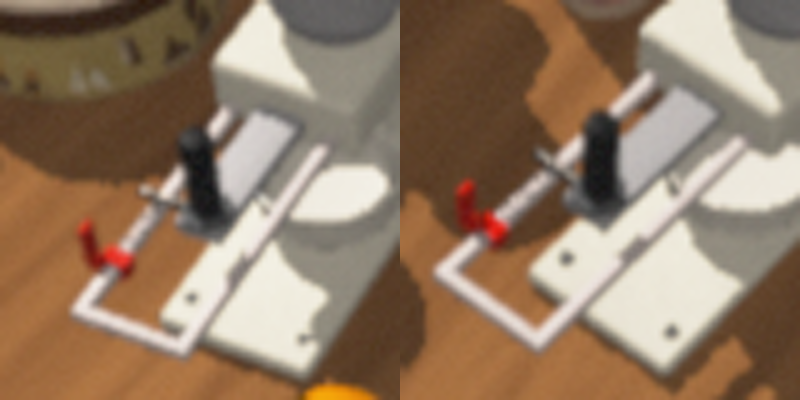

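```bash
cat >> h.py <<'E'
from scipy.spatial.transform import Rotation as Ro
def togo(p,yaw):
    "shift (tool axes, m) and turn (rotvec/pi) to TCP p, tool down, tool y along world yaw+90deg"
    st=env.get_state(); R=Ro.from_quat(st['tool_rot'])
    y=np.array([-np.sin(yaw),np.cos(yaw),0]); z=np.array([0,0,-1.]); 
    out=[]
    for sg in(1,-1):
        T=Ro.from_matrix(np.stack([np.cross(sg*y,z),sg*y,z],1)); out.append((R.inv()*T).as_rotvec()/np.pi)
    w=min(out,key=np.linalg.norm)
    print('t',R.inv().apply(np.array(p)-st['position']).round(4),'w',w.round(4))
E
python3 - <<'E'
from h import *
s=load('scene')
for n,c,p in(('L',(193.6,172.4),(206,160)),('R',(274,216),(288.5,206.5))):
    print(n,px(s,*c,.118),px(s,*p,.118))
togo((.487,.130,.25),np.radians(8.6))
E
```

```text
L [0.44327283 0.14972779 0.118     ] [0.49476919 0.15099958 0.118     ]
R [ 0.44702666 -0.10135385  0.118     ] [ 0.49065674 -0.11437648  0.118     ]
t [-0.4047 -0.199  -0.0191] w [-0.0006 -0.0002 -0.168 ]
```

```bash
python3 -m pendant '[{"grip":1,"tx":-0.06,"ty":-0.03,"tz":-0.02,"wz":-0.04},{"grip":1,"tx":-0.405,"ty":-0.199,"tz":-0.019,"wz":-0.168},{"grip":1,"tx":-0.405,"ty":-0.199,"tz":-0.019,"wz":-0.168},{"grip":1,"tx":-0.405,"ty":-0.199,"tz":-0.019,"wz":-0.168},{"grip":1,"tx":-0.405,"ty":-0.199,"tz":-0.019,"wz":-0.168},{"grip":1,"tx":-0.405,"ty":-0.199,"tz":-0.019,"wz":-0.168},{"grip":1,"tx":-0.405,"ty":-0.199,"tz":-0.019,"wz":-0.168},{"grip":1,"tx":-0.405,"ty":-0.199,"tz":-0.019,"wz":-0.168},{"grip":1,"tx":-0.405,"ty":-0.199,"tz":-0.019,"wz":-0.168},{"grip":1,"tx":-0.405,"ty":-0.199,"tz":-0.019,"wz":-0.168}]'
python3 - <<'E'
from h import *
togo((.487,.130,.25),np.radians(8.6))
s=snap('wrist','w1.png'); print(s['fx'],s['cx'],s['cy'],-s['R'].T@s['t'],s['R'])
E
```

```text
t [-0.4047 -0.199  -0.0191] w [-0.0006 -0.0002 -0.168 ]
325.19226210127806 283.66679194562846 210.64632592315257 [0.1210473  0.48979198 0.37269233] [[ 0.36909098  0.92938663 -0.00351294]
 [ 0.89568254 -0.35469208  0.26822813]
 [ 0.24804162 -0.10214706 -0.96334902]]$[0]: bad value
```

View pics/w1.png

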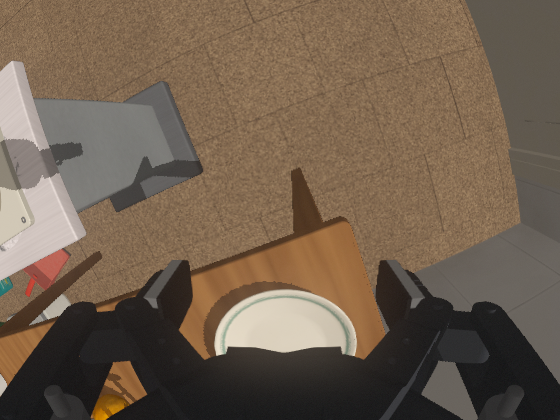

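The wrist picture shows only the plate, the floor and the cart, because the arm hadn't moved: every row needs all seven keys. I'll resend the move.

```bash
python3 -m pendant '[{"grip":1,"tx":-0.06,"ty":-0.03,"tz":-0.02,"wx":0,"wy":0,"wz":-0.04},{"grip":1,"tx":-0.405,"ty":-0.199,"tz":-0.019,"wx":0,"wy":0,"wz":-0.168},{"grip":1,"tx":-0.405,"ty":-0.199,"tz":-0.019,"wx":0,"wy":0,"wz":-0.168},{"grip":1,"tx":-0.405,"ty":-0.199,"tz":-0.019,"wx":0,"wy":0,"wz":-0.168},{"grip":1,"tx":-0.405,"ty":-0.199,"tz":-0.019,"wx":0,"wy":0,"wz":-0.168},{"grip":1,"tx":-0.405,"ty":-0.199,"tz":-0.019,"wx":0,"wy":0,"wz":-0.168},{"grip":1,"tx":-0.405,"ty":-0.199,"tz":-0.019,"wx":0,"wy":0,"wz":-0.168},{"grip":1,"tx":-0.405,"ty":-0.199,"tz":-0.019,"wx":0,"wy":0,"wz":-0.168},{"grip":1,"tx":-0.405,"ty":-0.199,"tz":-0.019,"wx":0,"wy":0,"wz":-0.168},{"grip":1,"tx":-0.405,"ty":-0.199,"tz":-0.019,"wx":0,"wy":0,"wz":-0.168}]'
python3 - <<'E'
from h import *
togo((.487,.130,.25),np.radians(8.6))
s=snap('wrist','w2.png'); print(s['fx'],s['cx'],s['cy'],-s['R'].T@s['t'],s['R'])
E
```

```text
clock: 1.4
position: [0.4869, 0.1305, 0.2499]
tool_rot: [-0.075, 0.997, 0.0, -0.001]
force: [0.4, 1.3, -0.5]
finger_gap: 0.999
grip_force: 0.0
t [ 0.     -0.0005 -0.0001] w [ 0.0001 -0.0004 -0.0001]
325.19226210127806 283.66679194562846 210.64632592315257 [0.41978646 0.12059116 0.39218606] [[-1.49081027e-01  9.88824527e-01 -9.50000823e-04]
 [ 9.53093051e-01  1.43949740e-01  2.66255720e-01]
 [ 2.63416939e-01  3.87882370e-02 -9.63901960e-01]]
```

View pics/w2.png

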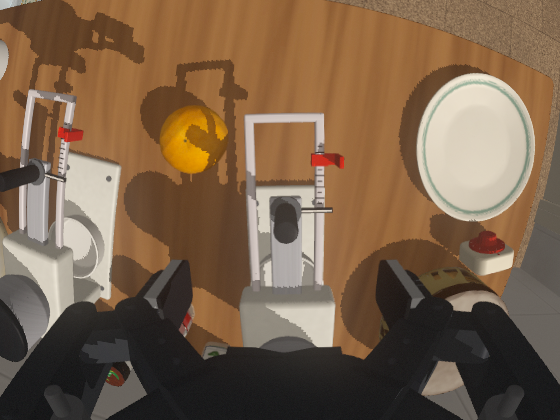

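The wrist view shows the left dispenser straight on: post top about (286,232), pointer on the rail (319,210), clip (319,160), cross-bar corners (250,118) and (321,118).

```bash
cat >> h.py <<'E'
def fe(s,u,v,z):
    d=np.array([u-s['cx'],v-s['cy']]); r=np.hypot(*d); th=r/s['fx']
    w=s['R'].T@np.r_[np.sin(th)*d/max(r,1e-9),np.cos(th)]; c=-s['R'].T@s['t']
    return c+(z-c[2])/w[2]*w
E
python3 - <<'E'
from h import *
s=load('wrist')
a=cv2.resize(s['frame'][130:250,235:355,::-1],(600,600),interpolation=cv2.INTER_CUBIC); cv2.imwrite('pics/c2.png',a)
for n,u,v,z in(('clip',319,160,.116),('ptr',319,210,.12),('post',286,232,.179),('barL',250,118,.116),('barR',321,118,.116),('railR',321,285,.116),('railL',247,287,.116)): print(n,fe(s,u,v,z))
for n,c,p in(('R',(72,134),(64,178)),): print(n,fe(s,*c,.116),fe(s,*p,.12))
E
```

```text
clip [0.44635509 0.15486668 0.116     ]
ptr [0.48899525 0.16189441 0.12      ]
post [0.49300084 0.13306144 0.179     ]
barL [0.41956765 0.09166144 0.116     ]
barR [0.41060136 0.15070912 0.116     ]
railR [0.56334207 0.17832416 0.116     ]
railL [0.57620011 0.10809492 0.116     ]
R [ 0.44920054 -0.08495039  0.116     ] [ 0.49348331 -0.09116985  0.12      ]
```

View pics/c2.png

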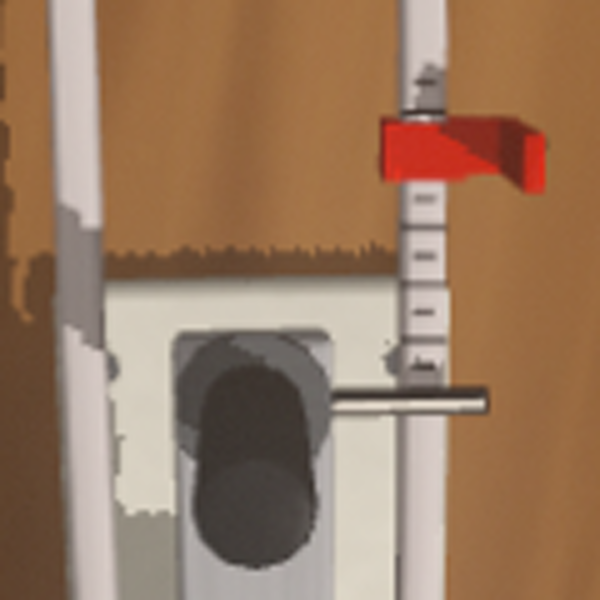

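The crop confirms the post top at (286,232), pointer at (318,210) and clip at (319.6,160), with about 43 mm of travel between them. Now I'll lower over the post and close.

```bash
python3 -m pendant '[{"grip":1,"tx":-0.0066,"ty":0.0013,"tz":0.04,"wx":0,"wy":0,"wz":0},{"grip":1,"tx":-0.0066,"ty":0.0013,"tz":0.08,"wx":0,"wy":0,"wz":0},{"grip":1,"tx":-0.0066,"ty":0.0013,"tz":0.109,"wx":0,"wy":0,"wz":0},{"grip":1,"tx":-0.0066,"ty":0.0013,"tz":0.109,"wx":0,"wy":0,"wz":0},{"grip":0,"tx":-0.0066,"ty":0.0013,"tz":0.109,"wx":0,"wy":0,"wz":0},{"grip":0,"tx":-0.0066,"ty":0.0013,"tz":0.109,"wx":0,"wy":0,"wz":0},{"grip":0,"tx":-0.0066,"ty":0.0013,"tz":0.109,"wx":0,"wy":0,"wz":0},{"grip":0,"tx":-0.0066,"ty":0.0013,"tz":0.109,"wx":0,"wy":0,"wz":0},{"grip":0,"tx":-0.0066,"ty":0.0013,"tz":0.109,"wx":0,"wy":0,"wz":0},{"grip":0,"tx":-0.0066,"ty":0.0013,"tz":0.109,"wx":0,"wy":0,"wz":0}]'
```

```text
clock: 2.7
position: [0.4943, 0.133, 0.1422]
tool_rot: [-0.075, 0.997, 0.0, 0.001]
force: [-2.1, 0.6, 6.3]
finger_gap: 0.193
grip_force: 58.4
```

```bash
python3 -m pendant '[{"grip":0,"tx":0.001,"ty":0,"tz":0,"wx":0,"wy":0,"wz":0},{"grip":0,"tx":0.002,"ty":0,"tz":0,"wx":0,"wy":0,"wz":0},{"grip":0,"tx":0.003,"ty":0,"tz":0,"wx":0,"wy":0,"wz":0},{"grip":0,"tx":0.004,"ty":0,"tz":0,"wx":0,"wy":0,"wz":0},{"grip":0,"tx":0.004,"ty":0,"tz":0,"wx":0,"wy":0,"wz":0},{"grip":0,"tx":0.004,"ty":0,"tz":0,"wx":0,"wy":0,"wz":0}]'
```

```text
clock: 3.45
position: [0.4924, 0.1326, 0.1422]
tool_rot: [-0.075, 0.997, 0.0, 0.003]
force: [6.4, 2.5, 2.3]
finger_gap: 0.197
grip_force: 58.4
```

```bash
python3 -m pendant '[{"grip":0,"tx":0.001,"ty":0,"tz":0,"wx":0,"wy":0,"wz":0},{"grip":0,"tx":0.002,"ty":0,"tz":0,"wx":0,"wy":0,"wz":0},{"grip":0,"tx":0.003,"ty":0,"tz":0,"wx":0,"wy":0,"wz":0},{"grip":0,"tx":0.003,"ty":0,"tz":0,"wx":0,"wy":0,"wz":0},{"grip":0,"tx":0.003,"ty":0,"tz":0,"wx":0,"wy":0,"wz":0}]'
```

```text
clock: 4.08
position: [0.4913, 0.1325, 0.1422]
tool_rot: [-0.075, 0.997, 0.001, 0.004]
force: [11.9, 2.9, -0.8]
finger_gap: 0.192
grip_force: 58.5
```

Each extra 3 mm of command gives about 1.1 mm of motion and 5.5 N more force, so the left slide is locked. I'll relax it, open the gripper, lift and go to the right dispenser.

```bash
python3 -m pendant '[{"grip":0,"tx":-0.003,"ty":0,"tz":0,"wx":0,"wy":0,"wz":0},{"grip":0,"tx":-0.007,"ty":0,"tz":0,"wx":0,"wy":0,"wz":0},{"grip":1,"tx":-0.007,"ty":0,"tz":0,"wx":0,"wy":0,"wz":0},{"grip":1,"tx":-0.007,"ty":0,"tz":0,"wx":0,"wy":0,"wz":0},{"grip":1,"tx":-0.007,"ty":0,"tz":0,"wx":0,"wy":0,"wz":0},{"grip":1,"tx":-0.007,"ty":0,"tz":0,"wx":0,"wy":0,"wz":0},{"grip":1,"tx":-0.007,"ty":0,"tz":0,"wx":0,"wy":0,"wz":0},{"grip":1,"tx":-0.007,"ty":0,"tz":-0.04,"wx":0,"wy":0,"wz":0},{"grip":1,"tx":-0.007,"ty":0,"tz":-0.08,"wx":0,"wy":0,"wz":0},{"grip":1,"tx":-0.007,"ty":0,"tz":-0.109,"wx":0,"wy":0,"wz":0}]'
python3 -c "
from h import *
togo((.490,-.130,.25),np.radians(-7))"
```

```text
clock: 5.32
position: [0.4942, 0.1327, 0.2522]
tool_rot: [-0.075, 0.997, 0.0, 0.001]
force: [0.4, 0.5, -0.6]
finger_gap: 1.001
grip_force: 0.0
t [ 0.0434 -0.2592  0.0021] w [0.0001 0.0006 0.0866]
```

```bash
python3 -m pendant '[{"grip":1,"tx":0.0434,"ty":-0.2592,"tz":0.002,"wx":0,"wy":0,"wz":0.0866},{"grip":1,"tx":0.0434,"ty":-0.2592,"tz":0.002,"wx":0,"wy":0,"wz":0.0866},{"grip":1,"tx":0.0434,"ty":-0.2592,"tz":0.002,"wx":0,"wy":0,"wz":0.0866},{"grip":1,"tx":0.0434,"ty":-0.2592,"tz":0.002,"wx":0,"wy":0,"wz":0.0866},{"grip":1,"tx":0.0434,"ty":-0.2592,"tz":0.002,"wx":0,"wy":0,"wz":0.0866},{"grip":1,"tx":0.0434,"ty":-0.2592,"tz":0.002,"wx":0,"wy":0,"wz":0.0866},{"grip":1,"tx":0.0434,"ty":-0.2592,"tz":0.002,"wx":0,"wy":0,"wz":0.0866},{"grip":1,"tx":0.0434,"ty":-0.2592,"tz":0.002,"wx":0,"wy":0,"wz":0.0866}]'
python3 - <<'E'
from h import *
s=snap('wrist','w3.png')
a=cv2.resize(s['frame'][90:290,200:400,::-1],(600,600),interpolation=cv2.INTER_CUBIC); cv2.imwrite('pics/c3.png',a)
E
```

```text
clock: 6.32
position: [0.4898, -0.1286, 0.2484]
tool_rot: [0.06, 0.998, 0.0, 0.0]
force: [0.1, 0.0, -0.6]
finger_gap: 1.002
grip_force: 0.0
```

View pics/c3.png

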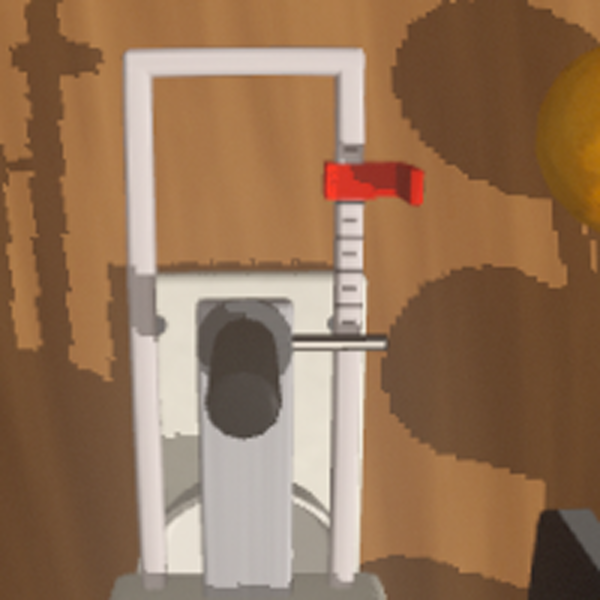

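The crop shows the right dispenser with its post top at (281,225), clip at (316.3,150.7) and pointer at (315.7,204.3).

```bash
python3 - <<'E'
from h import *
s=load('wrist'); f=lambda u,v,z:fe(s,200+u/3-.33,90+v/3-.33,z)
c,p,t=f(349,182,.118),f(347,343,.12),f(243,405,.179)
l,r=f(139,62,.116),f(351,62,.116)
d=r-l; print('yaw',np.degrees(np.arctan2(-d[0],d[1])),np.linalg.norm(d))
for a,b in(((139,62),(152,560)),((351,62),(346,560))):
    e=f(*b,.116)-f(*a,.116); print(np.degrees(np.arctan2(e[1],e[0])))
yaw=np.radians(-7); x=np.array([np.cos(yaw),np.sin(yaw),0]); y=np.array([-x[1],x[0],0])
print(c,p,t,'travel',(p-c)@x,'post from ptr',p-.03*y)
togo((t[0],t[1],.141),yaw)
E
```

```text
yaw -6.9461714353520225 0.05899297873767758
-6.883071634351435
-6.0691503195712
[ 0.44849077 -0.09645316  0.118     ] [ 0.4942045 -0.1017979  0.12     ] [ 0.49021661 -0.13078653  0.179     ] travel 0.04602434584253072 post from ptr [ 0.49054842 -0.13157428  0.12      ]
t [-0.0006 -0.002   0.1074] w [0.     0.     0.0008]
```

```bash
python3 -m pendant '[{"grip":1,"tx":-0.0006,"ty":-0.002,"tz":0.04,"wx":0,"wy":0,"wz":0},{"grip":1,"tx":-0.0006,"ty":-0.002,"tz":0.08,"wx":0,"wy":0,"wz":0},{"grip":1,"tx":-0.0006,"ty":-0.002,"tz":0.107,"wx":0,"wy":0,"wz":0},{"grip":1,"tx":-0.0006,"ty":-0.002,"tz":0.107,"wx":0,"wy":0,"wz":0},{"grip":0,"tx":-0.0006,"ty":-0.002,"tz":0.107,"wx":0,"wy":0,"wz":0},{"grip":0,"tx":-0.0006,"ty":-0.002,"tz":0.107,"wx":0,"wy":0,"wz":0},{"grip":0,"tx":-0.0006,"ty":-0.002,"tz":0.107,"wx":0,"wy":0,"wz":0},{"grip":0,"tx":-0.0006,"ty":-0.002,"tz":0.107,"wx":0,"wy":0,"wz":0},{"grip":0,"tx":-0.0006,"ty":-0.002,"tz":0.107,"wx":0,"wy":0,"wz":0},{"grip":0,"tx":-0.0006,"ty":-0.002,"tz":0.107,"wx":0,"wy":0,"wz":0}]'
python3 -m pendant '[{"grip":0,"tx":0.001,"ty":0,"tz":0,"wx":0,"wy":0,"wz":0},{"grip":0,"tx":0.002,"ty":0,"tz":0,"wx":0,"wy":0,"wz":0},{"grip":0,"tx":0.004,"ty":0,"tz":0,"wx":0,"wy":0,"wz":0},{"grip":0,"tx":0.006,"ty":0,"tz":0,"wx":0,"wy":0,"wz":0},{"grip":0,"tx":0.006,"ty":0,"tz":0,"wx":0,"wy":0,"wz":0},{"grip":0,"tx":0.006,"ty":0,"tz":0,"wx":0,"wy":0,"wz":0}]'
```

```text
clock: 7.62
position: [0.4906, -0.1309, 0.1423]
tool_rot: [0.061, 0.998, 0.001, 0.001]
force: [-0.6, 5.4, 4.5]
finger_gap: 0.194
grip_force: 58.5
clock: 8.38
position: [0.4863, -0.1304, 0.1424]
tool_rot: [0.06, 0.998, 0.001, 0.003]
force: [4.6, 5.2, 2.3]
finger_gap: 0.192
grip_force: 58.4
```

It moved 4.3 mm at about 5 N, so the right slide is free. I'll draw it most of the way and look.

```bash
python3 -m pendant '[{"grip":0,"tx":0.005,"ty":0,"tz":0,"wx":0,"wy":0,"wz":0},{"grip":0,"tx":0.01,"ty":0,"tz":0,"wx":0,"wy":0,"wz":0},{"grip":0,"tx":0.015,"ty":0,"tz":0,"wx":0,"wy":0,"wz":0},{"grip":0,"tx":0.02,"ty":0,"tz":0,"wx":0,"wy":0,"wz":0},{"grip":0,"tx":0.025,"ty":0,"tz":0,"wx":0,"wy":0,"wz":0},{"grip":0,"tx":0.03,"ty":0,"tz":0,"wx":0,"wy":0,"wz":0},{"grip":0,"tx":0.034,"ty":0,"tz":0,"wx":0,"wy":0,"wz":0},{"grip":0,"tx":0.036,"ty":0,"tz":0,"wx":0,"wy":0,"wz":0},{"grip":0,"tx":0.036,"ty":0,"tz":0,"wx":0,"wy":0,"wz":0},{"grip":0,"tx":0.036,"ty":0,"tz":0,"wx":0,"wy":0,"wz":0}]'
python3 - <<'E'
from h import *
s=snap('wrist')
p=np.array([.4906,-.1309,.1423])-env.get_state()['position']; print('moved',p@[.9925,-.122,0])
a=cv2.resize(s['frame'][130:330,200:400,::-1],(600,600),interpolation=cv2.INTER_CUBIC); cv2.imwrite('pics/c4.png',a)
E
```

```text
clock: 9.62
position: [0.452, -0.1265, 0.1424]
tool_rot: [0.061, 0.998, 0.001, 0.004]
force: [9.0, 4.4, -2.3]
finger_gap: 0.191
grip_force: 58.5
moved 0.03884281220978854
```

View pics/c4.png

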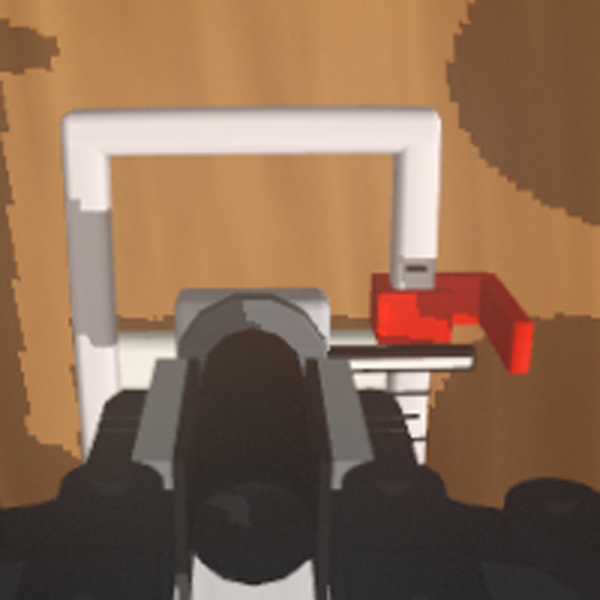

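The crop shows the pointer line at about y=356, just short of the clip, whose bright top face runs from y=290 to 343. Now I'll measure the gap.

```bash
python3 - <<'E'
from h import *
s=load('wrist'); f=lambda u,v,z:fe(s,200+u/3-.33,130+v/3-.33,z)
x=np.array([.9925,-.122,0])
p=f(408,357,.12)
for z in(.116,.118,.12):
    print(z,[round(float((p-f(408,v,z))@x*1000),1) for v in(275,290,316,343)])
print((f(408,357,.12)-[.4484,-.0965,.118])@x, p)
for v in(392,415,438): print(f(413,v,.116)@x)
E
```

```text
0.116 [14.5, 11.6, 6.6, 1.2]
0.118 [15.2, 12.3, 7.3, 2.0]
0.12 [15.8, 13.0, 8.0, 2.8]
0.006741100715988827 [ 0.45500722 -0.09800354  0.12      ]
0.4725032334798756
0.4774097457484625
0.4824321037303174
```

```bash
python3 -m pendant '[{"grip":0,"tx":0.002,"ty":0,"tz":0,"wx":0,"wy":0,"wz":0},{"grip":0,"tx":0.004,"ty":0,"tz":0,"wx":0,"wy":0,"wz":0},{"grip":0,"tx":0.006,"ty":0,"tz":0,"wx":0,"wy":0,"wz":0},{"grip":0,"tx":0.007,"ty":0,"tz":0,"wx":0,"wy":0,"wz":0},{"grip":0,"tx":0.007,"ty":0,"tz":0,"wx":0,"wy":0,"wz":0},{"grip":0,"tx":0.007,"ty":0,"tz":0,"wx":0,"wy":0,"wz":0}]'
python3 - <<'E'
from h import *
s=snap('wrist')
p=np.array([.4906,-.1309,.1423])-env.get_state()['position']; print('moved',p@[.9925,-.122,0])
a=cv2.resize(s['frame'][130:330,200:400,::-1],(600,600),interpolation=cv2.INTER_CUBIC); cv2.imwrite('pics/c5.png',a)
E
```

```text
clock: 10.42
position: [0.4455, -0.1257, 0.1424]
tool_rot: [0.06, 0.998, 0.001, 0.004]
force: [9.3, 4.9, -3.7]
finger_gap: 0.192
grip_force: 58.5
moved 0.04541066344679557
```

View pics/c5.png

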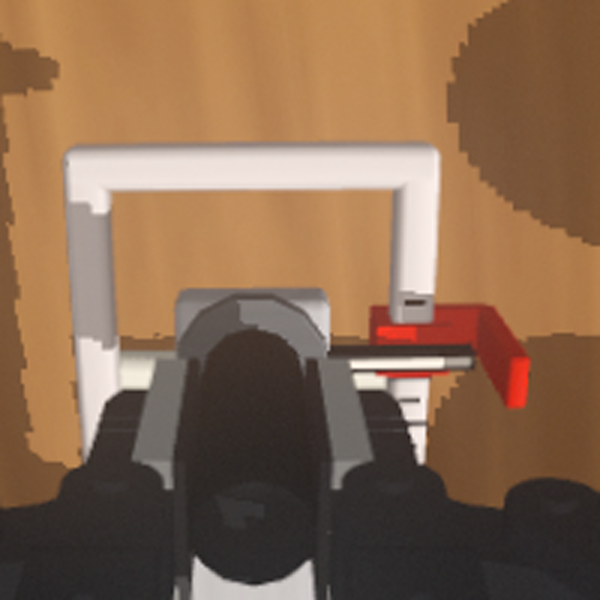

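The pointer line (y=357) now stands over the clip, whose top spans y=322 to 375. It is about 1 mm short of the middle, so I'll nudge it 1 mm and hold.

```bash
Z='' ; python3 -m pendant '[{"grip":0,"tx":0.001,"ty":0,"tz":0,"wx":0,"wy":0,"wz":0},{"grip":0,"tx":0.001,"ty":0,"tz":0,"wx":0,"wy":0,"wz":0},{"grip":0,"tx":0.001,"ty":0,"tz":0,"wx":0,"wy":0,"wz":0},{"grip":0,"tx":0.001,"ty":0,"tz":0,"wx":0,"wy":0,"wz":0},{"grip":0,"tx":0.001,"ty":0,"tz":0,"wx":0,"wy":0,"wz":0},{"grip":0,"tx":0.001,"ty":0,"tz":0,"wx":0,"wy":0,"wz":0},{"grip":0,"tx":0.001,"ty":0,"tz":0,"wx":0,"wy":0,"wz":0},{"grip":0,"tx":0.001,"ty":0,"tz":0,"wx":0,"wy":0,"wz":0},{"grip":0,"tx":0.001,"ty":0,"tz":0,"wx":0,"wy":0,"wz":0},{"grip":0,"tx":0.001,"ty":0,"tz":0,"wx":0,"wy":0,"wz":0}]'
for i in 1 2; do python3 -m pendant '[{"grip":0,"tx":0,"ty":0,"tz":0,"wx":0,"wy":0,"wz":0},{"grip":0,"tx":0,"ty":0,"tz":0,"wx":0,"wy":0,"wz":0},{"grip":0,"tx":0,"ty":0,"tz":0,"wx":0,"wy":0,"wz":0},{"grip":0,"tx":0,"ty":0,"tz":0,"wx":0,"wy":0,"wz":0},{"grip":0,"tx":0,"ty":0,"tz":0,"wx":0,"wy":0,"wz":0},{"grip":0,"tx":0,"ty":0,"tz":0,"wx":0,"wy":0,"wz":0},{"grip":0,"tx":0,"ty":0,"tz":0,"wx":0,"wy":0,"wz":0},{"grip":0,"tx":0,"ty":0,"tz":0,"wx":0,"wy":0,"wz":0},{"grip":0,"tx":0,"ty":0,"tz":0,"wx":0,"wy":0,"wz":0},{"grip":0,"tx":0,"ty":0,"tz":0,"wx":0,"wy":0,"wz":0}]'; done
python3 -c "
from bench import env
print(env.hand_in())"
```

```text
clock: 11.72
position: [0.4445, -0.1256, 0.1424]
tool_rot: [0.061, 0.998, 0.001, 0.004]
force: [10.1, 3.7, -3.7]
finger_gap: 0.194
grip_force: 58.5
clock: 12.98
position: [0.4445, -0.1256, 0.1424]
tool_rot: [0.061, 0.998, 0.001, 0.004]
force: [9.4, 3.2, -3.7]
finger_gap: 0.194
grip_force: 58.5
clock: 14.22
position: [0.4446, -0.1257, 0.1424]
tool_rot: [0.06, 0.998, 0.001, 0.004]
force: [9.1, 3.1, -4.5]
finger_gap: 0.192
grip_force: 58.5
the job is handed in; nothing more can be done
None
```

The left dispenser was the locked one (felt with a pull of about 12 N, then let home); I drew the right slide out about 46 mm to its red clip, held it there over three seconds, and handed in still gripping, but hand-in returned no verdict.

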